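Put the balance into calibration mode through its capped service port

TASK

The laboratory balance has to be put into calibration mode. Unscrew the ribbed cap from the port on its top and lay it right side up in the glass petri dish, then take the stylus that hangs in the test tube rack beside the balance and press the small recessed switch inside the port fully down, without forcing it. Finally hang the stylus back upright in a free hole of the rack, and leave the test tubes, the bottle and the jar behind the balance where they are.

Things in the scene. Friction and masses are not known exactly. Their poses are not given: they have to be found in the camera images.
- balance: low white top-loading balance, fixed, 240 (x) x 180 (y) mm; origin under its centre on the desk. Its sloping display and keys face its -x; a 120 mm round steel pan stands on its far half (top 65 mm above the desk). The flat deck is 55 mm above the desk; near its front left corner stands the capped port
- cap: ribbed black screw cap, 44 mm diameter, 30 mm high, 45 g, open below; origin at the centre of its rim (lower edge), z up. Starts tight on the port, its rim 63 mm above the desk. Grip it on its uppermost 13 mm: there the fingers clear the pan and, later, the rim of the dish. Pulling it up before it is unscrewed only slips the fingers
- port_seat (a point): centre of the seat on which the cap's rim rests, 63 mm above the desk, at (-40, 58) mm in the balance's x, y. Coarse lug thread: turned counter-clockwise from above, the easy-turning cap is free after 2.0 rad from tight and lifts straight off from 2.0 to 2.5 rad (stop near 2.7). It may stay down while it turns; it can rise no faster than 2.2 mm per rad
- port_mouth (a point): centre of the open upper end of the port's neck, 87 mm above the desk, straight above port_seat: an upright aluminium tube, 22 mm outside, bore 13 mm, axis vertical, hidden by the cap at the start. The switch lies at the bottom of the bore
- switch_top (a point): centre of the top of the recessed switch, a black 11 mm plunger in the port's bore; at rest 16 mm below the port's mouth (71 mm above the desk); it moves down when pressed
- cal_switch (a joint): travel of the recessed spring switch in m: 0 at rest, 0.004 fully down at a hard stop; spring, about 1 N to start and 4.5 N at the stop; it springs back when let go
- stylus: slim stylus, 131 mm long, 50 g, hanging upright in the rack; origin at its tip, z up along it. From the tip: steel point 5 mm in diameter up to 36 mm, cone to a 14 mm barrel at 44 mm, black collar 28 mm across from 60 to 63.5 mm, by which it hangs on the rack's top, then a 14 mm round ribbed black handle to 131 mm. In the rack its tip is 23 mm above the desk
- stylus_tip (a point): the tip of the stylus (the same point as its origin)
- tube_rack: cream test tube rack, 72 (x) x 200 (y) x 83 mm high, fixed; origin under its centre, +y end nearest the robot. 2 x 6 square holes of 19 mm at x = +-16.5, y = +-15.5, +-46.5, +-77.5 mm, in a top plate (upper face 83 mm) and a middle plate (46 to 49 mm); shelf at 17 mm. The stylus starts in (-16.5, 77.5); tubes stand in (-16.5, -77.5), (16.5, -46.5), (-16.5, -15.5)
- test_tube_4: glass test tube, 17 mm diameter, 138 mm long, loose, standing in the rack, its top 155 mm above the desk; origin at its lower end
- test_tube_5: glass test tube, 17 mm diameter, 128 mm long, loose, standing in the rack, its top 145 mm above the desk; origin at its lower end
- test_tube_6: glass test tube, 17 mm diameter, 128 mm long, loose, standing in the rack, its top 145 mm above the desk; origin at its lower end
- petri_dish: shallow round glass dish, 116 mm across outside, about 95 mm inside, 18 mm high, floor 3 mm thick, loose on the desk; origin at the centre of its underside. The rack and the dish may stand on either side of the balance
- stain_bottle: bottle of 53 mm diameter, 130 mm high, behind the balance, loose; origin under its centre; not to be disturbed
- label_jar: small glass jar, 54 mm diameter, 56 mm high, loose at the back right; origin under its centre; not to be disturbed

How it is judged:
By the outcome, as a careful person would: the job done as asked, in the order asked, and still so for the second after the job is handed in, with the robot touching nothing.
It also fails if it takes over 64 s, if anything falls off the work surface, if the arm or the gripper's body presses on something with over 40 N, if the wrist force passes 120 N, or if a joint passes its speed limit or range.

ROBOT

A 6-joint arm with a two-finger parallel gripper is mounted at the origin on a cart in front of the work surface, level with it; the furniture and walls round the work are solid. World frame = base frame: x ahead of the robot, y to its left, z up, the work surface at z = 0. Lengths are in m, angles in rad, forces in N, time in s.
With the tool pointing down it reaches from about 0.3 to 0.875 m from the base axis. Payload 6.4 kg.
Tool frame: the origin (TCP) lies midway between the tips of the shut fingers; the grasp point (between the pads) lies 19 mm behind it; z points along the fingers, y is the line along which they close (so a half turn about z gives the same grasp; the last joint's range is limited). The gripper opens to 85 mm and grips with 20 to 120 N. Pads are 22 mm wide; open, the fingers measure 114 mm over their backs; the gripper's body (76 mm by 85 mm) begins 54 mm behind the grasp point. The pads swing forward as they close: fully open they stand 13 mm farther back than shut.
Start: joints at [1.132, 0.181, 1.607, -0, 1.354, -0.206], TCP at [0.133, 0.56, 0.231] pointing down, gripper open.
Joint ranges: [-2.99, 2.99], [-0.89, 2.07], [0.3, 2.58], [-1.14, 4.28], [0, 2.63], [-3.12, 3.12]. Speed limits (rad/s): [2.57, 2.57, 3.01, 3.14, 3.14, 3.14].

INTERFACE

Orientations are given as a unit quaternion [w, x, y, z].
In Python, from bench import ctrl gives the robot as it stands.
- The arm moves only by the tool drive_tool, never from a script. Its argument "plan" is a list that holds one entry, the list of rows, each a list of 4 numbers: the shift along the tool's x, y, z scaled (see below), then the turn about the tool's z scaled (see below). In form: [[[x, y, z, roll], ...]]. A call has 1 to 12 rows; each row is the pose to reach, as a shift and turn from the pose commanded when the call began, along the tool's axes at that moment, turning the shorter way round; what a row does not reach only later rows make up. The controller multiplies each number of a shift by 400 mm and each number of a turn by 180 degrees. A row lasts 1/12 s, in which the tool goes at most 41.7 mm and 7.16 degrees, less where a joint would pass 70% of its speed; a pose out of reach is approached as far as the arm can. A call with a number of a shift or a turn outside -1 to 1 is refused whole. A call with a gripper value outside its range is refused whole. "jaw" is the closure, from 0 (fully open) to 1 (shut), set as the call begins (left out, the last holds). The fingers move at their own pace and stop on an object; the grip force is fixed at half the most. Time passes only in rows, so rows that repeat a pose let the fingers close. It gives the time, the measured TCP pose, the force, the opening and the grip force at its end, in the units of the state.
- ctrl.get_obs(): the state, without advancing time (a new reading comes with each control period).
- ctrl.camera(name): name is "scene" or "top" or "wrist"; returns (picture, depth): 400x640x3 uint8, red, green, blue; 400x640 float32, m along the optical axis (not along the pixel's ray), 0 where there is no reading.
- ctrl.camera_info(name): a dict with "camera_matrix" (3x3 intrinsics, pixels), "D" ([k1, k2, p1, p2, k3] as OpenCV has them; the pictures are not rectified), "R" (3x3) and "t" (3): a world point X has camera coordinates R X + t; the wrist camera has in their place "T_tool_cam" (4x4, takes a point from camera to tool coordinates, whose origin is the TCP and whose axes are the flange's). Camera axes: x right, y down, z forward; pixel columns grow to the right and rows downward; lengths in m; the calibration is good to about 2 mm. A picture is of the moment at which its call begins: read the wrist's pose just before it. camera_info takes no time and is no camera call.
- ctrl.hand_in(): hands the job in; it is judged then, once.
The state is a dict: "time_s": time; "q": joint angles; "dq": joint speeds; "joint_efforts": joint torques, N m; "eef_pos": TCP position; "eef_rot": TCP orientation; "wrist_force": force on the tool from outside, world axes, zero at the start; "torque": the same for the moment, N m; "opening": opening from 0.0 (shut) to 1.0 (fully open); "grasp_force": force on a finger pad.
Only numpy, scipy, OpenCV 4.12 (cv2) and the standard library are available. Lean on these libraries where they do the work, as an engineer would, in place of code of your own. Each camera call takes 0.05 s, during which the arm holds its last target. There are 200 camera calls.

## Working session

There is one attempt and no reset: what is moved stays moved. The work goes in short steps, Python scripts to look and compute and a tool call to move; the robot and the scene stay as the last step left them, time stands still between calls to the robot, and variables do not carry over. Pictures are saved under pics/ and viewed, at most 13 in all, crops included, and the job is handed in when it is done.

Besides the shell and the picture viewer there is one more tool, called after "Call:" as a command line: name --argument value ..., lists and objects as JSON in quotes. drive_tool: Moves the arm, as the interface text tells. Its arguments: {"type":"object","properties":{"plan":{"type":"array"},"jaw":{"type":"number"}},"required":["plan"]}

```bash
mkdir -p pics; ls; python3 - <<'E'
from bench import ctrl
import cv2,numpy as np
o=ctrl.get_obs();print(o)
for n in("scene","top"):
    p,d=ctrl.camera(n);cv2.imwrite(f"pics/{n}0.png",p[:,:,::-1]);np.savez(f"{n}0.npz",p=p,d=d);print(n,ctrl.camera_info(n))
print(ctrl.camera_info("wrist"))
E
```

```text
pics
{'time_s': 0.0, 'q': array([ 1.13167416e+00,  1.81556678e-01,  1.60798862e+00, -1.22331811e-05,
        1.35381143e+00, -2.06251714e-01]), 'dq': array([-0.00037852,  0.00010744,  0.0009799 ,  0.00224739,  0.00031019,
        0.00123633]), 'joint_efforts': array([-1.91710496e-03, -4.44874656e+01, -3.51331723e+01, -3.39541239e-04,
        9.02269618e-03, -2.98328359e-06]), 'eef_pos': array([0.13241509, 0.55898196, 0.23038474]), 'eef_rot': array([-2.74043574e-04,  1.16170956e-01,  9.93228841e-01, -8.38404032e-04]), 'wrist_force': array([-0.1533584 ,  0.08409209,  1.3309888 ]), 'torque': array([-0.0102184 ,  0.02876524, -0.03035832]), 'grasp_force': 0.0, 'opening': 1.000770884271575}
scene {'camera_matrix': array([[399.47782224,   0.        , 315.69714185],
       [  0.        , 399.47782224, 198.945306  ],
       [  0.        ,   0.        ,   1.        ]]), 'D': array([-0.06575729,  0.        ,  0.        ,  0.        ,  0.        ]), 'R': array([[ 0.72292444, -0.69092488,  0.00174996],
       [-0.29965827, -0.31581683, -0.9002581 ],
       [ 0.62256338,  0.6502942 , -0.43535307]]
[... 415 characters left out ...]
     [ 0.20178918, -0.0321495 , -0.97890119]]), 't': array([0.0534394 , 0.56383415, 0.99053219])}
{'camera_matrix': array([[277.45457217,   0.        , 318.9907362 ],
       [  0.        , 277.45457217, 198.87239164],
       [  0.        ,   0.        ,   1.        ]]), 'D': array([0.01476948, 0.        , 0.        , 0.        , 0.        ]), 'T_tool_cam': array([[-8.02875141e-04, -9.62897622e-01, -2.69865755e-01,
         6.79008880e-02],
       [ 9.99999463e-01, -5.96046362e-04, -8.48359159e-04,
        -1.36263245e-03],
       [ 6.56030515e-04, -2.69866291e-01,  9.62897583e-01,
        -1.42595943e-01],
       [ 0.00000000e+00,  0.00000000e+00,  0.00000000e+00,
         1.00000000e+00]])}
```

View pics/top0.png

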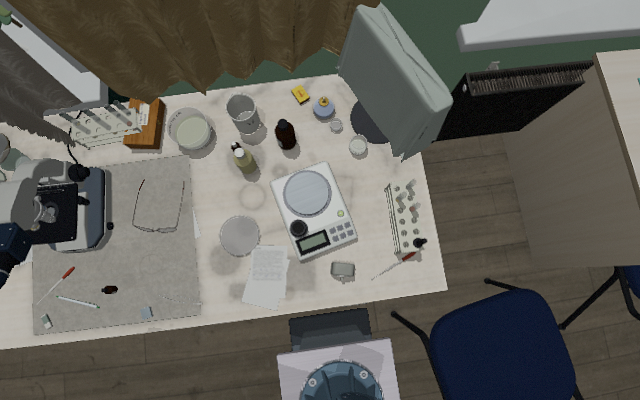

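View pics/scene0.png

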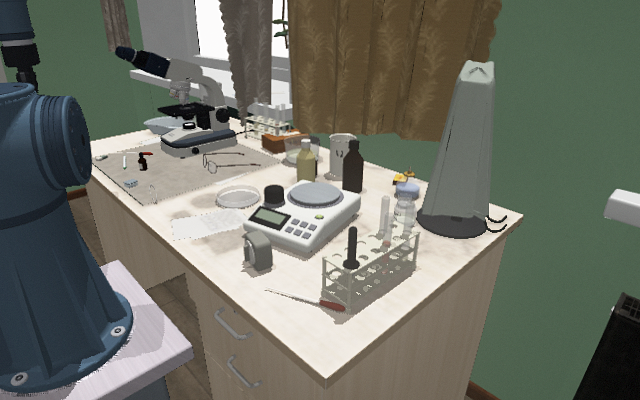

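The top view shows the balance at (315,210), the cap at (298,228), the dish at (240,236), the working rack at (405,220) and the stylus head at (420,243). The scene view agrees: cap (273,195), stylus (352,245).

```bash
cat > h.py <<'E'
import numpy as np,cv2
from scipy.spatial.transform import Rotation as Rt
from bench import ctrl
def pose(o):
    w,x,y,z=o['eef_rot'];return Rt.from_quat([x,y,z,w]).as_matrix(),np.array(o['eef_pos'])
def cam(name,o=None):
    i=ctrl.camera_info(name)
    if name=="wrist":
        R,p=pose(o);T=i['T_tool_cam'];Rc=R@T[:3,:3];c=R@T[:3,3]+p
    else: Rc=i['R'].T;c=-Rc@i['t']
    return i['camera_matrix'],i['D'],Rc,c
def rays(C,uv):
    K,D,Rc,c=C
    n=cv2.undistortPoints(np.float64(uv).reshape(-1,1,2),K,D)[:,0]
    return np.c_[n,np.ones(len(n))]@Rc.T
def plane(C,uv,z):
    r=rays(C,uv);return C[3]+r*((z-C[3][2])/r[:,2])[:,None]
def cloud(C,d):
    v,u=np.mgrid[:400,:640];r=rays(C,np.c_[u.ravel(),v.ravel()])
    return (C[3]+r*d.reshape(-1,1)).reshape(400,640,3)
def proj(C,X):
    K,D,Rc,c=C;R=Rc.T
    return cv2.projectPoints(np.float64(X).reshape(-1,1,3),cv2.Rodrigues(R)[0],-R@c,K,D)[0][:,0]
E
python3 - <<'E'
from h import *
C=cam("top");f=np.load("top0.npz");p=f['p'].astype(int);P=cloud(C,f['d'])
S=cam("scene");g=np.load("scene0.npz");ps=g['p'].astype(int);PS=cloud(S,g['d'])
def win(a,u0,u1,v0,v1):
    m=np.zeros((400,640),bool);m[v0:v1,u0:u1]=1;return m
dark=p.max(2)<60
for nm,w,zt in(("cap",(286,310,216,240),.093),("stylus",(410,428,232,252),.154)):
    m=win(p,*w)&dark; v,u=np.nonzero(m);
    q=P[m];print(nm,m.sum(),u.min(),u.max(),v.min(),v.max(),"z",np.percentile(q[:,2],[5,50,95]))
    t=m&(P[:,:,2]>zt-.008)
    v,u=np.nonzero(t);print(len(u),plane(C,np.c_[u,v],zt).mean(0) if len(u) else 0,P[t].mean(0))
# scene dark
sd=ps.max(2)<60
for nm,w,zt in(("cap",(260,288,180,210),.093),("stylus",(342,362,222,275),.154)):
    m=win(p,*w)&sd;q=PS[m];print("S",nm,m.sum(),np.median(q,0),q[:,2].max())
# balance deck + pan from depth
m=win(p,262,365,155,265);q=P
pan=m&(abs(P[:,:,2]-.065)<.0045)&(P[:,:,0]>0.5)
deck=win(p,262,365,155,265)&(P[:,:,2]>.045)&(P[:,:,2]<.075)
print("balance",cv2.minAreaRect(np.float32(P[deck][:,:2]*1000)))
r=win(p,375,440,170,262)&(abs(P[:,:,2]-.083)<.008)
print("rack",r.sum(),cv2.minAreaRect(np.float32(P[r][:,:2]*1000)),P[r].mean(0))
for nm,w in(("dish",(215,265,212,260)),):
    m=win(p,*w)&(P[:,:,2]>.008)&(P[:,:,2]<.03);print(nm,m.sum(),cv2.minEnclosingCircle(np.float32(P[m][:,:2]*1000)) if m.sum() else 0)
t=win(p,375,440,160,262)&(P[:,:,2]>.11);n,l,s,c=cv2.connectedComponentsWithStats(t.astype(np.uint8))
for k in range(1,n):print("tall",s[k],P[l==k].mean(0))
big=cv2.resize(f['p'][150:275,200:440,::-1],None,fx=3.3,fy=3.3,interpolation=cv2.INTER_CUBIC);cv2.imwrite("pics/crop1.png",big)
E
```

```text
cap 238 291 309 220 239 z [0.05387463 0.09254721 0.09576341]
196 [0.47675395 0.05100133 0.093     ] [0.47559962 0.05075088 0.10295496]
stylus 88 413 426 238 247 z [0.08369129 0.10072454 0.15398099]
19 [ 0.393173   -0.25684892  0.154     ] [ 0.39158458 -0.24451749  0.2010035 ]
S cap 325 [0.4709101  0.03884027 0.08345151] 0.09627622105672029
S stylus 197 [ 0.39202255 -0.26511976  0.11859785] 0.4664747045163801
balance ((499.6982421875, -2.0085601806640625), (303.8985290527344, 179.81761169433594), 13.885218620300293)
rack 1275 ((471.3590087890625, -245.27996826171875), (66.89933776855469, 195.86766052246094), 89.30868530273438) [ 0.4670861  -0.24346527  0.08221812]
dish 147 ((489.8652648925781, 225.3569793701172), 58.34910202026367)
tall [402 160   1   1   1] [ 0.61844397 -0.2526846   0.11357377]
tall [381 165   1   1   1] [0.35419534 0.00848722 1.08461623]
tall [394 165   1   1   1] [0.35419534 0.00848722 1.08461623]
tall [405 167   1   1   1] [0.35419534 0.00848722 1.08461623]
tall [408 179   9   9  57] [ 0.54842536 -0.26336633  0.12913285]
tall [408 180   1   1   1] [0.35419534 0.00
[... 505 characters left out ...]
722 1.08461623]
tall [417 215   1   1   1] [0.35419534 0.00848722 1.08461623]
tall [392 217   1   1   1] [0.35419534 0.00848722 1.08461623]
tall [423 228   1   1   1] [0.35419534 0.00848722 1.08461623]
tall [375 237   1   1   1] [0.35419534 0.00848722 1.08461623]
tall [417 236   1   1   1] [0.35419534 0.00848722 1.08461623]
tall [418 239  10   6  43] [ 0.39342606 -0.25774922  0.14033491]
tall [428 238   1   1   1] [0.35419534 0.00848722 1.08461623]
tall [402 245   1   1   1] [0.35419534 0.00848722 1.08461623]
tall [416 245   1   1   1] [0.35419534 0.00848722 1.08461623]
tall [405 247   1   1   1] [0.35419534 0.00848722 1.08461623]
tall [419 257   1   1   1] [0.35419534 0.00848722 1.08461623]
```

View pics/crop1.png

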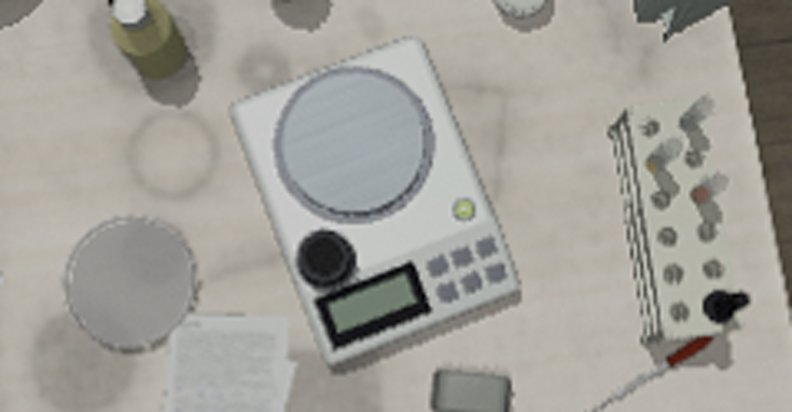

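Positions agree with the task geometry. The cap is near (0.477, 0.051), the dish at (0.490, 0.225) and the stylus near (0.394, -0.261). Rack +y points along world -x.

```bash
cat >> h.py <<'E'
def go(target,yaw=None,o=None):
    "row for a world TCP target and yaw (deg) of tool x; also prints the state"
    o=o or ctrl.get_obs();R,p=pose(o);y=np.degrees(np.arctan2(R[1,0],R[0,0]))
    d=R.T@(np.array(target)-p)/.4
    roll=0 if yaw is None else -((yaw-y+180)%360-180)/180
    print("t",round(o['time_s'],2),"p",p.round(4),"yaw",round(y,1),"tilt",R[:,2].round(4),"q",o['q'].round(2),"F",o['wrist_force'].round(1),"open",round(o['opening'],3))
    print("ROW",d.round(4),round(roll,4))
E
python3 -c "
from h import *
go([.477,.051,.20],76.7)"
```

```text
t 0.1 p [0.1324 0.559  0.2305] yaw 166.7 tilt [-7.0e-04 -1.4e-03 -1.0e+00] q [ 1.13  0.18  1.61  0.    1.35 -0.21] F [-0.5  0.8  0.5] open 0.998
ROW [-1.1312 -1.037   0.0774] 0.4998
```

Call:
drive_tool --plan '[[[-0.28,-0.26,0,0.12],[-0.56,-0.52,0.0,0.25],[-0.7,-0.65,0.0,0.3],[-0.85,-0.78,0,0.4],[-0.95,-0.87,0,0.5],[-0.95,-0.87,0,0.5],[-0.95,-0.87,0,0.5],[-0.95,-0.87,0,0.5],[-0.95,-0.87,0,0.5],[-0.95,-0.87,0,0.5],[-0.95,-0.87,0,0.5],[-0.95,-0.87,0,0.5]]]' --jaw 0

```text
time_s: 1.1
eef_pos: [0.414, 0.1439, 0.2312]
eef_rot: [-0.0, 0.764, 0.645, 0.0]
wrist_force: [1.4, 0.3, 0.1]
opening: 1.002
grasp_force: 0.0
```

```bash
python3 -c "
from h import *
go([.477,.051,.20],76.7)"
```

```text
t 1.1 p [0.414  0.1439 0.2312] yaw 80.4 tilt [ 1.e-04  1.e-04 -1.e+00] q [ 0.06 -0.14  1.93  0.    1.35  0.23] F [1.4 0.3 0.1] open 1.002
ROW [-0.2026  0.1943  0.078 ] 0.0203
```

Call:
drive_tool --plan '[[[-0.1,0.1,0.04,0.02],[-0.2,0.19,0.08,0.02],[-0.2,0.195,0.08,0.02],[-0.2,0.195,0.08,0.02],[-0.2,0.195,0.08,0.02]]]'

```text
time_s: 1.52
eef_pos: [0.4774, 0.0529, 0.1982]
eef_rot: [-0.001, 0.783, 0.622, -0.001]
wrist_force: [-0.5, 0.4, -0.6]
opening: 0.999
grasp_force: 0.0
```

```bash
python3 - <<'E'
from h import *
o=ctrl.get_obs();go([.477,.051,.077],76.7,o)
C=cam("wrist",o);p,d=ctrl.camera("wrist");cv2.imwrite("pics/w1.png",p[:,:,::-1]);np.savez("w1.npz",p=p,d=d)
P=cloud(C,d);print("exp px",proj(C,[[.477,.051,.093]]))
m=(p.max(2)<75)&(P[:,:,2]>.085)&(P[:,:,2]<.099)&(np.hypot(P[:,:,0]-.477,P[:,:,1]-.051)<.04)
v,u=np.nonzero(m);print(m.sum(),u.min(),u.max(),v.min(),v.max())
q=plane(C,np.c_[u,v],.093);print(q.mean(0),cv2.minEnclosingCircle(np.float32(q[:,:2]*1000)),np.median(P[m],0))
E
```

```text
t 1.52 p [0.4774 0.0529 0.1982] yaw 76.9 tilt [-2.6e-03  5.0e-04 -1.0e+00] q [-0.14  0.    1.87  0.    1.27  0.09] F [-0.5  0.4 -0.6] open 0.999
ROW [-0.0049  0.0008  0.303 ] 0.0013
exp px [[318.87427498 198.18587212]]
1739 299 346 173 220
[0.4804886  0.05152587 0.093     ] ((480.47454833984375, 51.38368225097656), 22.72730827331543) [0.48049125 0.05175307 0.0933312 ]
```

View pics/w1.png

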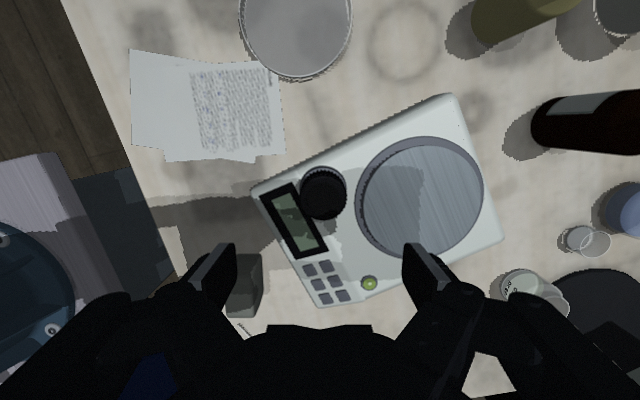

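```bash
python3 -c "
from h import *
go([.480,.0515,.078],76.7)"
```

```text
t 1.57 p [0.4771 0.054  0.1986] yaw 77.0 tilt [-1.9e-03  6.0e-04 -1.0e+00] q [-0.14 -0.    1.87  0.    1.27  0.09] F [ 0.4 -0.4  0.2] open 0.998
ROW [-0.0046  0.0091  0.3016] 0.0018
```

Call:
drive_tool --plan '[[[-0.005,0.008,0.08,0],[-0.005,0.008,0.16,0],[-0.005,0.008,0.22,0],[-0.005,0.008,0.27,0],[-0.005,0.008,0.3,0],[-0.005,0.008,0.3,0],[-0.005,0.008,0.3,0]]]'

```text
time_s: 2.15
eef_pos: [0.4795, 0.0529, 0.0794]
eef_rot: [-0.0, 0.781, 0.624, -0.0]
wrist_force: [-0.7, 0.2, 0.9]
opening: 0.998
grasp_force: 0.0
```

```bash
python3 -c "
from h import *
import numpy as np
for k in range(2): go([.480,.0515,.078],76.7)"
```

```text
t 2.15 p [0.4795 0.0529 0.0794] yaw 77.2 tilt [-1.1e-03  3.0e-04 -1.0e+00] q [-0.14  0.18  1.95  0.    1.01  0.09] F [-0.7  0.2  0.9] open 0.998
ROW [-0.003   0.002   0.0034] 0.0029
t 2.15 p [0.4795 0.0529 0.0794] yaw 77.2 tilt [-1.1e-03  3.0e-04 -1.0e+00] q [-0.14  0.18  1.95  0.    1.01  0.09] F [-0.7  0.2  0.9] open 0.998
ROW [-0.003   0.002   0.0034] 0.0029
```

Call:
drive_tool --plan '[[[-0.002,0,0.003,0],[-0.002,0,0.003,0],[-0.002,0,0.003,0],[-0.002,0,0.003,0],[-0.002,0,0.003,0],[-0.002,0,0.003,0],[-0.002,0,0.003,0],[-0.002,0,0.003,0],[-0.002,0,0.003,0],[-0.002,0,0.003,0]]]' --jaw 1

```text
time_s: 2.98
eef_pos: [0.4809, 0.0509, 0.0796]
eef_rot: [0.001, 0.782, 0.623, 0.001]
wrist_force: [-3.1, 0.2, 7.2]
opening: 0.486
grasp_force: 59.8
```

Call:
drive_tool --plan '[[[0,0,0,-0.03],[0,0,0,-0.065],[0,0,0,-0.1],[0,0,0,-0.135],[0,0,0,-0.17],[0,0,0,-0.205],[0,0,0,-0.24],[0,0,0,-0.275],[0,0,0,-0.31],[0,0,0,-0.34],[0,0,0,-0.36],[0,0,0,-0.36]]]'

```text
time_s: 3.98
eef_pos: [0.4815, 0.0506, 0.0796]
eef_rot: [0.002, 0.325, 0.946, 0.0]
wrist_force: [-1.0, 0.8, 4.1]
opening: 0.488
grasp_force: 59.9
```

Call:
drive_tool --plan '[[[0,0,0,-0.03],[0,0,0,-0.065],[0,0,0,-0.1],[0,0,0,-0.135],[0,0,0,-0.17],[0,0,0,-0.205],[0,0,0,-0.24],[0,0,0,-0.275],[0,0,0,-0.31],[0,0,0,-0.34],[0,0,0,-0.36],[0,0,0,-0.36]]]'

```text
time_s: 4.98
eef_pos: [0.4817, 0.0507, 0.0797]
eef_rot: [0.002, -0.233, 0.973, -0.001]
wrist_force: [-0.6, 0.3, 6.1]
opening: 0.489
grasp_force: 60.0
```

```bash
python3 -c "
from h import *
go([.480,.0515,.13],206)
print(ctrl.get_obs()['torque'])"
```

```text
t 4.98 p [0.4817 0.0507 0.0797] yaw -153.1 tilt [ 3.5e-03 -2.0e-04 -1.0e+00] q [-0.14  0.18  1.95  0.    1.01 -2.18] F [-0.6  0.3  6.1] open 0.489
ROW [ 0.0024  0.0034 -0.1258] 0.005
[ 0.15233703  0.04565864 -0.01903759]
```

Call:
drive_tool --plan '[[[0,0,-0.005,0],[0,0,-0.01,0],[0,0,-0.015,0],[0,0,-0.015,0]]]'

```text
time_s: 5.32
eef_pos: [0.4802, 0.0508, 0.0845]
eef_rot: [0.0, -0.231, 0.973, -0.0]
wrist_force: [0.5, 0.4, -0.3]
opening: 0.487
grasp_force: 60.6
```

Call:
drive_tool --plan '[[[0,0,-0.05,0],[0,0,-0.1,0],[0,0,-0.13,0],[0,0,-0.13,0],[0,0,-0.13,0]]]'

```text
time_s: 5.73
eef_pos: [0.4804, 0.0508, 0.1364]
eef_rot: [0.001, -0.231, 0.973, -0.0]
wrist_force: [-1.5, 0.7, -0.5]
opening: 0.484
grasp_force: 61.7
```

```bash
python3 - <<'E'
from h import *
o=ctrl.get_obs();go([.490,.225,.10],206.7,o)
p,d=ctrl.camera("wrist");cv2.imwrite("pics/w2.png",p[:,:,::-1])
C=cam("wrist",o);P=cloud(C,d);
m=(P[:,:,2]>.008)&(P[:,:,2]<.025)&(np.hypot(P[:,:,0]-.49,P[:,:,1]-.225)<.065)
print("dish",m.sum(),cv2.minEnclosingCircle(np.float32(P[m][:,:2]*1000)) if m.sum() else 0)
# top-view dish rim by colour edge
E
```

```text
t 5.73 p [0.4804 0.0508 0.1364] yaw -153.3 tilt [ 1.3e-03 -2.0e-04 -1.0e+00] q [-0.14  0.09  1.92 -0.    1.13 -2.18] F [-1.5  0.7 -0.5] open 0.484
ROW [-0.2171  0.3782  0.0908] 0.0001
dish 1202 ((491.64337158203125, 223.41851806640625), 58.160099029541016)
```

View pics/w2.png

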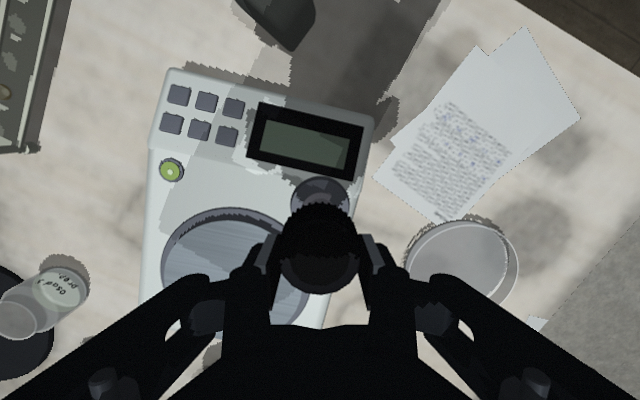

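Call:
drive_tool --plan '[[[-0.05,0.08,0.0,0],[-0.1,0.17,0.0,0],[-0.15,0.26,0.03,0],[-0.2,0.34,0.07,0],[-0.218,0.376,0.14,0],[-0.218,0.376,0.2,0],[-0.218,0.376,0.25,0],[-0.218,0.376,0.265,0],[-0.218,0.376,0.265,0],[-0.218,0.376,0.265,0]]]'

```text
time_s: 6.62
eef_pos: [0.4901, 0.2241, 0.0298]
eef_rot: [-0.001, -0.231, 0.973, -0.0]
wrist_force: [0.5, 0.6, -0.4]
opening: 0.49
grasp_force: 61.7
```

```bash
python3 -c "
from h import *
go([.491,.224,.0205],206.7)"
```

```text
t 6.62 p [0.4901 0.2241 0.0298] yaw -153.3 tilt [-1.2e-03 -3.0e-04 -1.0e+00] q [ 0.21  0.38  1.82 -0.    0.94 -1.83] F [ 0.5  0.6 -0.4] open 0.49
ROW [-0.002  -0.0013  0.0232] -0.0
```

Call:
drive_tool --plan '[[[0,0,0.01,0],[0,0,0.016,0],[0,0,0.02,0],[0,0,0.022,0],[0,0,0.022,0],[0,0,0.022,0]]]'

```text
time_s: 7.12
eef_pos: [0.4905, 0.2244, 0.0215]
eef_rot: [0.0, -0.231, 0.973, -0.0]
wrist_force: [-0.2, -0.7, -0.6]
opening: 0.487
grasp_force: 61.7
```

Call:
drive_tool --plan '[[[0,0,0.002,0],[0,0,0.004,0],[0,0,0.004,0]]]'

```text
time_s: 7.37
eef_pos: [0.4904, 0.2244, 0.0197]
eef_rot: [0.0, -0.231, 0.973, 0.0]
wrist_force: [0.4, 0.0, -0.6]
opening: 0.489
grasp_force: 61.8
```

Call:
drive_tool --plan '[[[0,0,0,0],[0,0,0,0],[0,0,0,0],[0,0,0,0],[0,0,0,0],[0,0,0,0]]]' --jaw 0

```text
time_s: 7.87
eef_pos: [0.4904, 0.2244, 0.0197]
eef_rot: [0.0, -0.231, 0.973, -0.0]
wrist_force: [0.3, 0.9, 0.1]
opening: 0.998
grasp_force: 0.0
```

Call:
drive_tool --plan '[[[0,0,-0.05,0],[0,0,-0.15,0],[0,0,-0.25,0],[0,0,-0.35,0],[0,0,-0.45,0],[0,0,-0.45,0],[0,0,-0.45,0]]]'

```text
time_s: 8.45
eef_pos: [0.4923, 0.2249, 0.203]
eef_rot: [0.003, -0.231, 0.973, -0.0]
wrist_force: [-0.3, -0.6, -2.2]
opening: 1.0
grasp_force: 0.0
```

```bash
python3 - <<'E'
from h import *
o=ctrl.get_obs();go([.394,-.26,.235],180,o)
p,d=ctrl.camera("wrist");cv2.imwrite("pics/w3.png",p[:,:,::-1]);np.savez("w3.npz",p=p,d=d)
C=cam("wrist",o);P=cloud(C,d);
m=(p.max(2)<80)&(np.hypot(P[:,:,0]-.49,P[:,:,1]-.224)<.045)&(P[:,:,2]>.01)&(P[:,:,2]<.06)
print("cap in dish",m.sum(),np.percentile(P[m],[5,50,95],axis=0).round(4) if m.sum() else 0)
print("mouth px",proj(C,[[.4805,.0515,.087]]))
E
```

```text
t 8.45 p [0.4923 0.2249 0.203 ] yaw -153.3 tilt [ 0.0067  0.0014 -1.    ] q [ 0.21  0.13  1.73  0.    1.28 -1.83] F [-0.3 -0.6 -2.2] open 1.0
ROW [ 0.7641 -0.9724 -0.0833] 0.1485
cap in dish 1176 [[0.4702 0.2036 0.0259]
 [0.4877 0.221  0.033 ]
 [0.5064 0.2392 0.0344]]
mouth px [[149.04952382  96.46215554]]
```

View pics/w3.png

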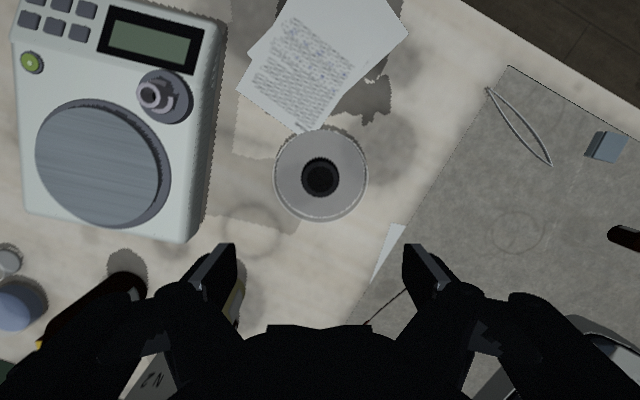

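Cap lies upright in the dish at (320,177). The open port mouth is at (150,95), as predicted. I'll stop over the port to measure it, then go on to the stylus.

Call:
drive_tool --plan '[[[0.04,-0.08,0,0.04],[0.1,-0.16,0,0.08],[0.15,-0.25,0,0.12],[0.19,-0.32,0,0.148],[0.222,-0.375,0,0.148],[0.222,-0.375,0,0.148],[0.222,-0.375,0,0.148],[0.222,-0.375,0,0.148]]]'

```text
time_s: 9.17
eef_pos: [0.4776, 0.051, 0.1983]
eef_rot: [-0.001, -0.0, 1.0, 0.0]
wrist_force: [-0.2, -0.4, 0.8]
opening: 0.996
grasp_force: 0.0
```

```bash
python3 - <<'E'
from h import *
o=ctrl.get_obs();go([.394,-.26,.235],180,o)
p,d=ctrl.camera("wrist");np.savez("w4.npz",p=p,d=d)
C=cam("wrist",o);P=cloud(C,d);u,v=proj(C,[[.4805,.0515,.087]])[0];print("exp",u,v)
u0,v0=int(u)-30,int(v)-30
c=cv2.resize(p[v0:v0+60,u0:u0+60,::-1],None,fx=9,fy=9,interpolation=cv2.INTER_NEAREST);cv2.imwrite("pics/w4.png",c);print(u0,v0)
m=(abs(P[:,:,2]-.087)<.005)&(np.hypot(P[:,:,0]-.4805,P[:,:,1]-.0515)<.02)
vv,uu=np.nonzero(m);q=plane(C,np.c_[uu,vv],.087)
print("mouth",m.sum(),q.mean(0),cv2.minEnclosingCircle(np.float32(q[:,:2]*1000)))
# stylus/rack from here, if in view
for X in([.394,-.261,.154],[.394,-.261,.0865]):print(proj(C,[X]))
E
```

```text
t 9.17 p [0.4776 0.051  0.1983] yaw -179.9 tilt [-2.7e-03  9.0e-04 -1.0e+00] q [-0.14  0.    1.87  0.    1.27 -1.71] F [-0.2 -0.4  0.8] open 0.996
ROW [ 0.2101 -0.7771 -0.0919] 0.0003
exp 321.19741046624335 199.16478835311213
291 169
mouth 284 [0.47947372 0.04892271 0.087     ] ((479.47119140625, 49.37980651855469), 11.197474479675293)
[[-193.95871381   91.1113657 ]]
[[-47.76513527 100.51997418]]
```

View pics/w4.png

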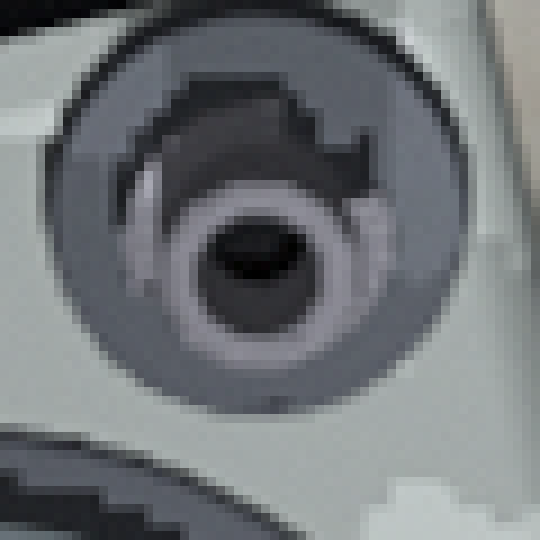

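The port mouth ring is centred at crop (258,273), which is pixel (319,199), or about (0.480, 0.050). The dark bore and switch are visible inside it.

Call:
drive_tool --plan '[[[0.02,-0.09,-0.03,0],[0.05,-0.19,-0.09,0],[0.08,-0.29,-0.09,0],[0.11,-0.39,-0.09,0],[0.13,-0.49,-0.09,0],[0.16,-0.58,-0.09,0],[0.18,-0.67,-0.09,0],[0.2,-0.74,-0.09,0],[0.21,-0.777,-0.09,0],[0.21,-0.777,-0.09,0],[0.21,-0.777,-0.09,0],[0.21,-0.777,-0.09,0]]]'

```text
time_s: 10.22
eef_pos: [0.3954, -0.2589, 0.2352]
eef_rot: [-0.0, -0.001, 1.0, 0.001]
wrist_force: [0.1, -0.4, 0.1]
opening: 1.002
grasp_force: 0.0
```

```bash
python3 - <<'E'
from h import *
o=ctrl.get_obs();go([.394,-.26,.108],180,o)
p,d=ctrl.camera("wrist");np.savez("w5.npz",p=p,d=d);cv2.imwrite("pics/w5.png",p[:,:,::-1])
C=cam("wrist",o);P=cloud(C,d);print("exp",proj(C,[[.394,-.261,.154],[.394,-.261,.0865]]))
n=np.hypot(P[:,:,0]-.394,P[:,:,1]+.261)<.03
m=n&(p.max(2)<90)&(P[:,:,2]>.145)&(P[:,:,2]<.16);vv,uu=np.nonzero(m)
if len(uu):
    q=plane(C,np.c_[uu,vv],.154);print("handle top",len(uu),q.mean(0),cv2.minEnclosingCircle(np.float32(q[:,:2]*1000)))
m=n&(p.max(2)<90)&(abs(P[:,:,2]-.0865)<.005);vv,uu=np.nonzero(m)
if len(uu):
    q=plane(C,np.c_[uu,vv],.0865);print("collar",len(uu),cv2.minEnclosingCircle(np.float32(q[:,:2]*1000)))
E
```

```text
t 10.22 p [ 0.3954 -0.2589  0.2352] yaw -179.8 tilt [-4.0e-04  1.3e-03 -1.0e+00] q [-0.83 -0.06  1.85  0.    1.35 -2.41] F [ 0.1 -0.4  0.1] open 1.002
ROW [ 0.0033 -0.0032  0.3181] 0.0009
exp [[318.28353002 203.65962417]
 [318.38839759 185.7220842 ]]
handle top 207 [ 0.39369097 -0.2630357   0.154     ] ((393.6858825683594, -262.9478454589844), 7.275658130645752)
collar 269 ((400.84356689453125, -260.8236083984375), 19.803651809692383)
```

View pics/w5.png

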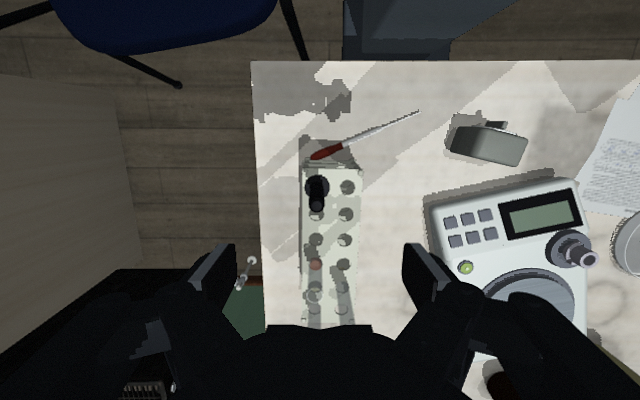

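Call:
drive_tool --plan '[[[0,-0.005,0.08,0],[0,-0.005,0.16,0],[0,-0.005,0.24,0],[0,-0.005,0.3,0],[0,-0.005,0.318,0],[0,-0.005,0.318,0],[0,-0.005,0.318,0]]]'

```text
time_s: 10.85
eef_pos: [0.3956, -0.262, 0.1093]
eef_rot: [0.0, -0.001, 1.0, -0.0]
wrist_force: [1.9, 0.8, 0.2]
opening: 1.001
grasp_force: 0.0
```

Call:
drive_tool --plan '[[[0,0,0,0],[0,0,0,0],[0,0,0,0],[0,0,0,0],[0,0,0,0],[0,0,0,0],[0,0,0,0],[0,0,0,0],[0,0,0,0],[0,0,0,0],[0,0,0,0]]]' --jaw 1

```text
time_s: 11.77
eef_pos: [0.3949, -0.2625, 0.1087]
eef_rot: [0.0, -0.001, 1.0, -0.0]
wrist_force: [-0.7, 0.4, 2.1]
opening: 0.146
grasp_force: 58.5
```

```bash
python3 -c "
from h import *
go([.395,-.261,.108],180)"
```

```text
t 11.77 p [ 0.3949 -0.2625  0.1087] yaw -179.9 tilt [ 1.e-04 -2.e-04 -1.e+00] q [-0.84  0.11  1.96 -0.    1.07 -2.41] F [-0.7  0.4  2.1] open 0.146
ROW [-0.0002  0.0038  0.0016] 0.0004
```

Call:
drive_tool --plan '[[[0,0,-0.03,0],[0,0,-0.09,0],[0,0,-0.17,0],[0,0,-0.23,0],[-0.01,0.05,-0.23,0],[-0.03,0.13,-0.23,0],[-0.06,0.22,-0.23,0],[-0.085,0.31,-0.23,0],[-0.11,0.4,-0.23,0],[-0.135,0.49,-0.23,0],[-0.16,0.58,-0.23,0],[-0.16,0.58,-0.23,0]]]'

```text
time_s: 12.77
eef_pos: [0.459, -0.0246, 0.2002]
eef_rot: [0.0, -0.004, 1.0, 0.001]
wrist_force: [-0.3, -0.6, -0.9]
opening: 0.145
grasp_force: 58.6
```

```bash
python3 -c "
from h import *
go([.4805,.0505,.2],180)"
```

```text
t 12.77 p [ 0.459  -0.0246  0.2002] yaw -179.6 tilt [ 2.0e-04  2.7e-03 -1.0e+00] q [-0.31 -0.05  1.92  0.    1.28 -1.89] F [-0.3 -0.6 -0.9] open 0.145
ROW [-0.0551  0.1874  0.0011] 0.0023
```

Call:
drive_tool --plan '[[[-0.02,0.07,0,0],[-0.04,0.14,0,0],[-0.054,0.19,0,0],[-0.054,0.2025,0,0],[-0.054,0.2025,0,0],[-0.054,0.2025,0,0],[-0.054,0.2025,0,0]]]'

```text
time_s: 13.35
eef_pos: [0.4798, 0.0496, 0.2003]
eef_rot: [-0.0, -0.0, 1.0, -0.0]
wrist_force: [0.1, -0.6, 0.4]
opening: 0.149
grasp_force: 58.7
```

```bash
python3 - <<'E'
from h import *
o=ctrl.get_obs();go([.4805,.0505,.155],180,o);R,t=pose(o)
p,d=ctrl.camera("wrist");np.savez("w6.npz",p=p,d=d)
C=cam("wrist",o)
tip=t+R@[0,0,.0857];e=proj(C,[tip,[.4805,.0505,.087]]);print("exp tip,mouth",e)
u0,v0=280,150
c=cv2.resize(p[v0:v0+75,u0:u0+80,::-1],None,fx=7.5,fy=7.5,interpolation=cv2.INTER_NEAREST);cv2.imwrite("pics/w6.png",c)
s,ds=ctrl.camera("scene");np.savez("s6.npz",p=s,d=ds);S=cam("scene");print("scene",proj(S,[tip,[.4805,.0505,.087]]))
E
```

```text
t 13.35 p [0.4798 0.0496 0.2003] yaw -180.0 tilt [-5.e-04 -4.e-04 -1.e+00] q [-0.14  0.    1.87 -0.    1.27 -1.71] F [ 0.1 -0.6  0.4] open 0.149
ROW [-0.0018  0.0022  0.1132] 0.0002
exp tip,mouth [[320.89620385 203.67234281]
 [321.68075521 196.15316292]]
scene [[273.11363361 179.65728301]
 [273.65568873 190.59419494]]
```

View pics/w6.png

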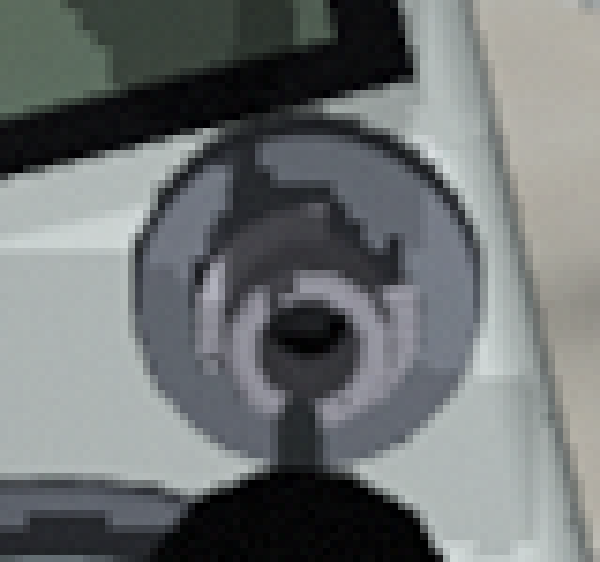

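Tip (319.4, ~203) and bore (320.7, 196) line up with the projected values to about 1 mm. I'll correct slightly and descend into the bore.

Call:
drive_tool --plan '[[[-0.002,0.003,0.02,0],[-0.002,0.003,0.045,0],[-0.002,0.003,0.06,0],[-0.002,0.003,0.075,0],[-0.002,0.003,0.088,0],[-0.002,0.003,0.098,0],[-0.002,0.003,0.098,0],[-0.002,0.003,0.098,0]]]'

```text
time_s: 14.12
eef_pos: [0.4808, 0.052, 0.1611]
eef_rot: [-0.0, -0.001, 1.0, 0.0]
wrist_force: [0.5, 0.1, -0.6]
opening: 0.145
grasp_force: 58.7
```

```bash
python3 -c "
from h import *
go([.4805,.0505,.1527],180)"
```

```text
t 14.12 p [0.4808 0.052  0.1611] yaw -179.9 tilt [-5.e-04  1.e-04 -1.e+00] q [-0.14  0.05  1.9   0.    1.19 -1.71] F [ 0.5  0.1 -0.6] open 0.145
ROW [ 0.0006 -0.0037  0.0209] 0.0005
```

Call:
drive_tool --plan '[[[0,-0.001,0.006,0],[0,-0.001,0.012,0],[0,-0.001,0.016,0],[0,-0.001,0.016,0],[0,-0.001,0.016,0]]]'

```text
time_s: 14.53
eef_pos: [0.4813, 0.0514, 0.1553]
eef_rot: [0.0, -0.001, 1.0, -0.0]
wrist_force: [0.0, -0.2, 1.5]
opening: 0.15
grasp_force: 58.8
```

Call:
drive_tool --plan '[[[0,0,0.003,0],[0,0,0.005,0],[0,0,0.005,0],[0,0,0.005,0]]]'

```text
time_s: 14.87
eef_pos: [0.4812, 0.0515, 0.1532]
eef_rot: [0.0, -0.001, 1.0, -0.0]
wrist_force: [0.3, -1.1, 3.7]
opening: 0.147
grasp_force: 59.0
```

Call:
drive_tool --plan '[[[0,0,0.001,0],[0,0,0.002,0],[0,0,0.002,0],[0,0,0.002,0]]]'

```text
time_s: 15.2
eef_pos: [0.4812, 0.0515, 0.1524]
eef_rot: [0.0, -0.001, 1.0, -0.0]
wrist_force: [-0.2, -0.7, 6.0]
opening: 0.148
grasp_force: 59.2
```

Call:
drive_tool --plan '[[[0,0,0.001,0],[0,0,0.001,0],[0,0,0.001,0],[0,0,0.001,0]]]'

```text
time_s: 15.53
eef_pos: [0.4814, 0.0514, 0.1524]
eef_rot: [0.001, -0.001, 1.0, -0.0]
wrist_force: [-0.1, 0.5, 7.6]
opening: 0.148
grasp_force: 59.4
```

The switch is at its stop: z no longer advances and the force is 7.6 N. I'll retract and return to the original hole.

Call:
drive_tool --plan '[[[0,0,-0.02,0],[0,0,-0.06,0],[0,0,-0.12,0],[0.01,-0.04,-0.13,0],[0.03,-0.11,-0.13,0],[0.05,-0.2,-0.13,0],[0.08,-0.29,-0.13,0],[0.1,-0.38,-0.13,0],[0.13,-0.47,-0.13,0],[0.15,-0.56,-0.13,0],[0.176,-0.6445,-0.13,0],[0.176,-0.6445,-0.13,0]]]'

```text
time_s: 16.53
eef_pos: [0.4089, -0.2113, 0.2037]
eef_rot: [-0.001, 0.002, 1.0, -0.001]
wrist_force: [-0.3, -0.7, -0.7]
opening: 0.147
grasp_force: 58.7
```

Call:
drive_tool --plan '[[[0.02,-0.06,0,0],[0.035,-0.12,0,0],[0.04,-0.14,0,0],[0.04,-0.14,0,0],[0.04,-0.14,0,0],[0.04,-0.14,0,0],[0.04,-0.14,0.02,0],[0.04,-0.14,0.02,0]]]'

```text
time_s: 17.2
eef_pos: [0.3946, -0.2607, 0.1942]
eef_rot: [-0.001, -0.001, 1.0, 0.001]
wrist_force: [-0.4, 0.2, -0.7]
opening: 0.15
grasp_force: 58.8
```

```bash
python3 - <<'E'
from h import *
o=ctrl.get_obs();go([.3949,-.2625,.1087],180,o);R,t=pose(o)
p,d=ctrl.camera("wrist");C=cam("wrist",o)
print("exp tip,hole",proj(C,[t+R@[0,0,.0857],[.395,-.2615,.083]]))
c=cv2.resize(p[150:225,280:360,::-1],None,fx=7.5,fy=7.5,interpolation=cv2.INTER_NEAREST);cv2.imwrite("pics/w7.png",c)
E
```

```text
t 17.2 p [ 0.3946 -0.2607  0.1942] yaw -179.8 tilt [-0.0013  0.0017 -1.    ] q [-0.84 -0.01  1.89  0.    1.26 -2.41] F [-0.4  0.2 -0.7] open 0.15
ROW [-0.0009 -0.0047  0.2138] 0.0009
exp tip,hole [[320.89645387 203.6755569 ]
 [319.73546788 196.47644325]]
```

View pics/w7.png

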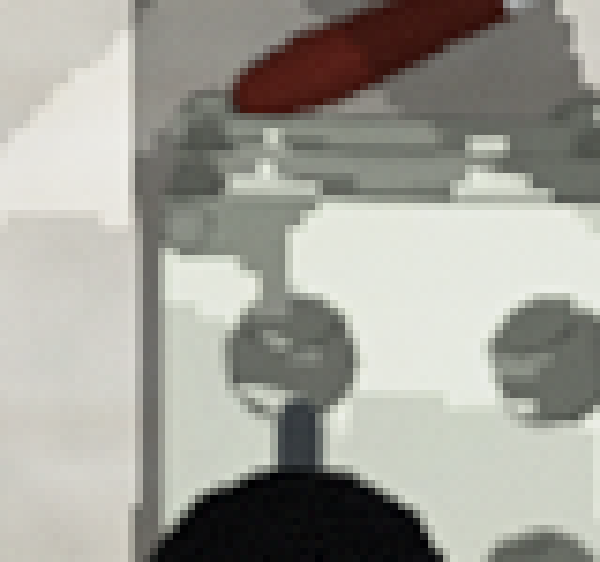

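The tip at crop (299,400) is in line with the free hole centred at (292,355). I'll lower it.

Call:
drive_tool --plan '[[[0,-0.002,0.04,0],[0,-0.002,0.08,0],[0,-0.002,0.12,0],[0,-0.002,0.155,0],[0,-0.002,0.185,0],[0,-0.002,0.205,0],[0,-0.002,0.213,0],[0,-0.002,0.213,0],[0,-0.002,0.216,0],[0,-0.002,0.216,0]]]'

```text
time_s: 18.08
eef_pos: [0.3953, -0.2636, 0.1099]
eef_rot: [0.0, -0.001, 1.0, -0.0]
wrist_force: [0.5, -0.4, -0.4]
opening: 0.147
grasp_force: 58.8
```

Lower another 1 mm, release and back off.

Call:
drive_tool --plan '[[[0,0.001,0.0025,0],[0,0.001,0.0025,0],[0,0.001,0.0025,0]]]'

```text
time_s: 18.33
eef_pos: [0.3951, -0.263, 0.1087]
eef_rot: [0.0, -0.001, 1.0, -0.0]
wrist_force: [1.0, 0.5, 0.8]
opening: 0.149
grasp_force: 58.8
```

Call:
drive_tool --plan '[[[0,0,0,0],[0,0,0,0],[0,0,0,0],[0,0,0,0],[0,0,0,0],[0,0,0,0],[0,0,0,0],[0,0,0,0]]]' --jaw 0

```text
time_s: 19.0
eef_pos: [0.3949, -0.2628, 0.1083]
eef_rot: [-0.0, -0.001, 1.0, 0.0]
wrist_force: [0.1, 0.1, -0.3]
opening: 0.999
grasp_force: 0.0
```

Call:
drive_tool --plan '[[[0,0,-0.04,0],[0,0,-0.1,0],[0,0,-0.18,0],[0,0,-0.27,0],[0,0,-0.35,0],[0,0,-0.35,0],[0,0,-0.35,0],[0,0,-0.35,0]]]'

```text
time_s: 19.67
eef_pos: [0.3947, -0.2625, 0.2478]
eef_rot: [-0.0, -0.001, 1.0, 0.0]
wrist_force: [-0.6, 0.8, -1.4]
opening: 0.998
grasp_force: 0.0
```

```bash
python3 - <<'E'
from h import *
o=ctrl.get_obs();go([.3949,-.2625,.1087],180,o)
p,d=ctrl.camera("wrist");q,e=ctrl.camera("scene");f=np.load("scene0.npz")
a=np.vstack([cv2.resize(p[80:320,200:640],(800,300))[:, :],cv2.resize(q[120:320,150:450],(450,300)).repeat(1,1) if 0 else np.pad(cv2.resize(q[120:320,150:450],(450,300)),((0,0),(0,350),(0,0)))])
cv2.imwrite("pics/fin.png",a[:,:,::-1])
E
```

```text
t 19.67 p [ 0.3947 -0.2625  0.2478] yaw -179.9 tilt [-3.e-04  3.e-04 -1.e+00] q [-0.84 -0.07  1.83  0.    1.38 -2.41] F [-0.6  0.8 -1.4] open 0.998
ROW [-0.0007  0.      0.3477] 0.0004
```

View pics/fin.png

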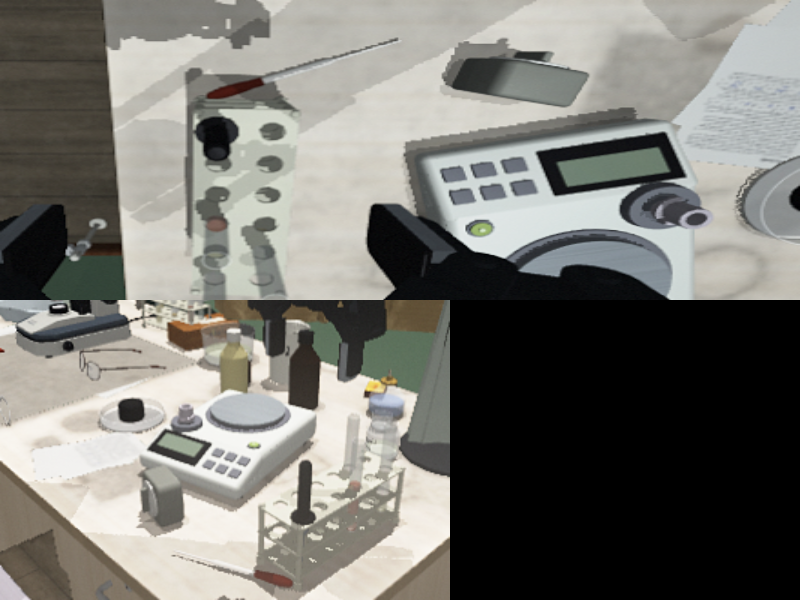

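The stylus hangs upright by its collar in its hole (crop 217,135). The cap lies upright in the dish (lower view 131,410), and the tubes and bottle have not moved.

```bash
python3 -c "
from bench import ctrl
print(ctrl.hand_in())"
```

```text
the job is handed in; nothing more can be done
None
```

The job is done and handed in at about 20 s: the cap lies right side up in the dish, the switch was pressed to its stop (7.6 N measured) and the stylus hangs upright back in its original rack hole; the tubes and bottle looked undisturbed in the last pictures, and I did not check the jar separately.

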